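Lock a sprung rocker platform level with its locking bar

ROBOT

A 6-joint arm with a two-finger parallel gripper is mounted at the origin on the work surface. World frame = base frame: x ahead of the robot, y to its left, z up, the work surface at z = 0. Lengths are in m, angles in rad, forces in N, time in s.
With the tool pointing down it reaches from about 0.275 to 0.725 m from the base axis. Payload 5.6 kg.
Tool frame: the origin (TCP) lies between the finger pads; the fingertips stand 17 mm ahead of it and the grasp point (between the pads) lies 2 mm behind it; x points along the fingers, y is the direction in which the jaws open and shut, and the axes are right-handed (so a half turn about x gives the same grasp; the last joint's range is limited). The gripper opens to 85 mm and grips with 20 to 120 N. Pads are 22 mm wide; open, the fingers measure 114 mm over their backs; the gripper's body (76 mm by 85 mm) begins 54 mm behind the grasp point. The pads swing forward as they close: fully open they stand 13 mm farther back than shut.
Start: joints at [-0.917, 0.255, 0.108, 0, -1.424, -0.285], TCP at [0.198, -0.513, 0.22] pointing down, gripper open.
Joint ranges: [-2.95, 2.95], [-1.21, 1.97], [-1.09, 1.5], [-2.87, 1.71], [-2.94, -0.07], [-3.05, 3.05]. Speed limits (rad/s): [2.57, 2.57, 3.14, 3.14, 3.14, 3.14].

INTERFACE

Orientations are given as a unit quaternion [x, y, z, w].
In Python, from cell import arm gives the robot as it stands. Calls block until the motion is done:
- arm.reach(position, orientation): joint-space move of the TCP to a pose.
- arm.move_straight(position, rot=None, rate=0.15, stop_force=None): straight line of the TCP; rot=None keeps the orientation; rate is the mean speed in m/s. With stop_force (N) it stops when the force on the tool has changed by that much, and returns True; else False.
- arm.move_j(angles): joint-space move.
- arm.open_gripper() and arm.close(): open the fingers fully, or close them until they stop; the grip force is fixed at half the most.
- arm.pause(seconds).
- arm.solve_ik(position, orientation): joint angles nearest the present ones, or None.
- arm.read_camera(name): name is "scene" or "top" or "wrist"; returns (picture, depth): 420x560x3 uint8, red, green, blue; 420x560 float32, m along the optical axis (not along the pixel's ray), 0 where there is no reading.
- arm.camera_info(name): a dict with "fov_y" (degrees; the focal length in pixels is half the picture's height over the tangent of half this angle, whatever the lens; pixels are square), "cx", "cy" (the principal point, pixels), "k1" (the pictures are not rectified: a ray, as slopes to the right and down, at radius r is drawn at 1 + k1 r^2 times it, then the intrinsics apply), "cam_to_world" (4x4, takes a point from camera to world coordinates). Camera axes: x right, y up, looking along -z (the intrinsics and any distortion apply to the point x, -y, -z); pixel columns grow to the right and rows downward; lengths in m; the calibration is good to about 2 mm. A picture is of the moment at which its call begins: read the wrist's pose just before it. camera_info takes no time and is no camera call; for the wrist camera it gives the pose at the moment of the call.
A pose or a line that the arm cannot do raises arm.PlanningError and nothing moves.
- arm.finish_job(): hands the job in, once; it reports no verdict.
Trained networks look in the newest picture that a camera, given by its name, has taken for a name from the list of things; names that differ only in an ending like _2 or _b are one class to them, and where a whole thing is asked for, a point or a joint stands for the part that bears it (a point fixed in the world has none). Each returns a list of dicts, best first, with "conf" (0 to 1); they miss things now and then, are a little off and sometimes report something else, mostly with a low value. They report only what shows in the picture. A call takes as long as a camera call. They do not tell look-alikes from the thing itself.
- arm.recognise(thing, camera): "box" ([centre column, centre row, width, height] as shares, 0 to 1, of the picture: columns of its width, rows of its height, round what is visible of it).
- arm.regions_of(thing, camera): "pixels" (420x560 bool, what is visible of it) and "box" ([centre column, centre row, width, height] as shares, 0 to 1, of the picture: columns of its width, rows of its height, round what is visible of it).
- arm.spot_point(thing, camera): "xy" ([column, row] as shares, 0 to 1, of the picture: columns of its width, rows of its height: a listed point, or the origin of a listed thing).
Readings, each from a call of its own:
- arm.get_time_s(): time.
- arm.get_joint_pos(): joint angles.
- arm.get_qd(): joint speeds.
- arm.get_joint_torque(): joint torques, N m.
- arm.get_ee_pos(): TCP position.
- arm.get_eef_rot(): TCP orientation.
- arm.get_wrist_force(): force on the tool from outside, world axes, zero at the start.
- arm.get_moment(): the same for the moment, N m.
- arm.get_gripper_width(): finger opening in m.
Only numpy, scipy, OpenCV 4.12 (cv2) and the standard library are available. Lean on these libraries where they do the work, as an engineer would, in place of code of your own. Each camera call takes 0.05 s, during which the arm holds its last target.

TASK

Lock the laboratory rocker's spring-loaded platform level: take the loose locking bar by its handle, press the raised edge of the platform down with the bar, slide the bar gently under both hooks as far as it will go, and let it rise behind their lips so that it holds the platform level once you let go. Do not force anything, and leave the glassware and containers around it alone.

Things in the scene. Friction and masses are not known exactly. Their poses are not given: they have to be found in the camera images.
- rocker: The fixed rocker: white housing 230 x 225 mm, top 35 mm above the bench. Origin: on the bench under its centre; z up, x from the platform's free edge towards its hinge, y along the hinge. Neither bar nor robot may press or strike it with more than 28 N (all contacts added; a locked bar alone makes about 11 N).
- platform_edge (a point): Middle of the upper rim of the platform's free edge. The aluminium platform, 195 mm long, 144 mm wide, 5 mm thick, is hinged at the rocker's x = +90 mm, 62.5 mm above the bench (mid-thickness). Level, its upper face is at 65 mm and this edge at x = -105 mm; raised, the edge is about 126 mm high. x, y and z as the rocker's, tilting with the platform.
- platform (a joint): Tilt of the platform, rad: 0 level, positive free edge up. Starts at its upper limit 0.32; lower limit -0.12. Its damped spring always pushes up, at the bar about 2 N raised, 5 N level in front of the hooks, 7 N level at their stops, 9 N dipped there. To pass the lips the bar needs it at about -0.045 to -0.09. Bar locked: about 0; bar caught only under the lips: about -0.03.
- hooks_nominal (a point): Point midway between two steel hooks beside the platform (at y = +90 and -90 mm, 20 mm wide, open to -x), level with their roofs' underside, 75 mm above the bench, at the nominal x (-20 mm) of their stop walls. This point is fixed to the rocker: the hooks are really clamped up to 12 mm nearer or farther along x, unmeasured, so feel for the stops. Axes as the rocker's.
- hook_lip_nominal (a point): Nominal middle of the hooks' mouth, midway between both, at the lips' lower edges, 71 mm above the bench, x = -48 mm (with the same unmeasured shift of up to 12 mm). Lips are 5 mm thick in x and hang 4 mm below the roofs. Behind them is a pocket 23 mm deep in x up to the stop walls, where the bar may rise to the roofs. Hook tops are at 81 mm.
- bar: Loose locking bar, 0.2 to 0.4 kg: flat steel 200 mm long (y) x 18 mm (x) x 10 mm thick, on its middle a plastic handle block. Origin: centre of the underside; z up. Same either way round (half turn). Starts on the bench, handle up. Locked, it lies along the rocker's y, centred, handle up, an end under each hook, filling the 10 mm between level platform and hook roofs.
- bar_grip (a point): Middle of the bar's handle block: 16 mm thick (bar's x) x 40 mm (y), its top 56 mm above the bar's underside. This point is 34 mm above the underside. Grasp it from above across the 16 mm. Axes as the bar's.
- beaker: Bystander: glass beaker, 68 mm across, 90 mm high. Origin: centre of its underside.
- reagent: Bystander: amber reagent bottle, 64 mm across, 150 mm high. Origin: centre of its underside.
- tube_rack: Bystander: white test-tube rack, 70 x 160 mm, 100 mm high with its tubes. Origin: centre of its underside.
There are look-alikes about, which are no part of the job. There is more than one size of the bar; the job needs the middle-sized.

How it is judged:
By the outcome, as a careful person would: the job done as asked, in the order asked, and still so for the second after the job is handed in, with the robot touching nothing.
It also fails if it takes over 58 s, if anything falls off the work surface, if the arm or the gripper's body presses on something with over 40 N, if the wrist force passes 120 N, or if a joint passes its speed limit or range.

## Working session

There is one attempt and no reset: what is moved stays moved. The work goes in short steps, each a Python script; the robot and the scene stay as the last script left them, time stands still between calls to the robot, and variables do not carry over. Pictures are saved under pics/ and viewed, and the job is handed in when it is done.

```bash
ls; mkdir -p pics; cat > h.py <<'E'
import numpy as np, cv2
from cell import arm
from scipy.spatial.transform import Rotation as R
def grab(n,name=None):
    ci=arm.camera_info(n); p,d=arm.read_camera(n)
    if name: cv2.imwrite(f'pics/{name}.png',p[:,:,::-1])
    return ci,p,d
def K(ci):
    f=210/np.tan(np.radians(ci['fov_y'])/2)
    return np.array([[f,0,ci['cx']],[0,f,ci['cy']],[0,0,1.]])
def ray(ci,uv):
    # returns slopes (right, down) undistorted
    uv=np.asarray(uv,float).reshape(-1,2); k=K(ci)
    s=(uv-[k[0,2],k[1,2]])/k[0,0]
    u=s.copy()
    for _ in range(30):
        u=s/(1+ci['k1']*(u**2).sum(1,keepdims=True))
    return u
def at_depth(ci,uv,d):
    u=ray(ci,uv); d=np.asarray(d,float).reshape(-1,1)
    c=np.hstack([u[:,:1]*d,-u[:,1:]*d,-d,np.ones_like(d)])
    return (c@np.array(ci['cam_to_world']).T)[:,:3]
def at_z(ci,uv,z):
    a=at_depth(ci,uv,np.ones(len(np.asarray(uv).reshape(-1,2)))); o=np.array(ci['cam_to_world'])[:3,3]
    t=(z-o[2])/(a[:,2]-o[2]); return o+(a-o)*t[:,None]
def cloud(ci,d):
    v,u=np.mgrid[0:420,0:560]; uv=np.stack([u.ravel(),v.ravel()],1)
    P=at_depth(ci,uv,d.ravel()); P[d.ravel()==0]=np.nan
    return P.reshape(420,560,3)
def project(ci,P):
    P=np.asarray(P,float).reshape(-1,3); M=np.linalg.inv(np.array(ci['cam_to_world']))
    c=np.hstack([P,np.ones((len(P),1))])@M.T
    s=np.stack([c[:,0]/-c[:,2],-c[:,1]/-c[:,2]],1); s=s*(1+ci['k1']*(s**2).sum(1,keepdims=True))
    k=K(ci); return s*k[0,0]+[k[0,2],k[1,2]]
def down(yaw):
    # tool x down; tool y (jaw) horizontal at angle yaw
    x=np.array([0,0,-1.]); y=np.array([np.cos(yaw),np.sin(yaw),0]); z=np.cross(x,y)
    return R.from_matrix(np.stack([x,y,z],1)).as_quat()
E
python3 - <<'E'
from h import *
for n in ('scene','top','wrist'):
    ci,p,d=grab(n,n+'0'); print(n,ci['fov_y'],ci['cx'],ci['cy'],ci['k1'],np.round(ci['cam_to_world'],3).tolist())
    for t in ('rocker','bar','beaker','reagent','tube_rack'):
        for r in arm.recognise(t,n): print(t,round(r['conf'],2),np.round(np.array(r['box'])*[560,420,560,420]).tolist())
    for t in ('bar_grip','platform_edge','hooks_nominal','hook_lip_nominal','rocker','bar'):
        for r in arm.spot_point(t,n): print('pt',t,round(r['conf'],2),np.round(np.array(r['xy'])*[560,420],1).tolist())
print(arm.get_time_s(), arm.get_ee_pos(), arm.get_eef_rot())
E
```

```text
pics
scene 48.009044008938844 289.88262009523714 199.69514029847278 -0.023185999215132213 [[0.826, -0.408, 0.389, 1.082], [0.564, 0.604, -0.564, -0.766], [-0.005, 0.685, 0.729, 1.072], [0.0, 0.0, 0.0, 1.0]]
rocker 0.78 [319.0, 169.0, 85.0, 76.0]
bar 0.82 [288.0, 318.0, 72.0, 84.0]
bar 0.69 [182.0, 251.0, 10.0, 39.0]
bar 0.63 [220.0, 268.0, 34.0, 60.0]
reagent 0.69 [367.0, 111.0, 25.0, 40.0]
tube_rack 0.8 [178.0, 354.0, 79.0, 72.0]
pt bar_grip 0.8 [292.0, 306.7]
pt bar_grip 0.7 [363.9, 126.6]
pt bar_grip 0.61 [174.6, 244.5]
pt bar_grip 0.57 [218.3, 260.2]
pt bar_grip 0.42 [362.8, 253.6]
pt platform_edge 0.71 [294.2, 143.3]
pt hooks_nominal 0.59 [317.3, 159.2]
pt hook_lip_nominal 0.81 [309.1, 158.6]
pt rocker 0.97 [319.7, 180.3]
pt bar 0.76 [219.8, 267.6]
pt bar 0.75 [288.6, 313.3]
pt bar 0.65 [180.4, 251.9]
pt bar 0.18 [217.5, 263.9]
top 46.7069561833975 273.03244059368524 208.3233578713044 -0.04442961034093991 [[0.005, 0.992, -0.124, 0.403], [-1.0, 0.004, -0.009, -0.024], [-0.008, 0.124, 0.992, 1.597], [0.0, 0.0, 0.0, 1.0]]
rocker 0.27 [211.0, 226.0, 54.0, 59.0]
bar 0.97 [352.0, 165.
[... 287 characters left out ...]
r_grip 0.83 [350.0, 238.2]
pt bar_grip 0.75 [357.0, 283.5]
pt bar_grip 0.46 [348.8, 242.4]
pt platform_edge 0.67 [354.0, 236.9]
pt platform_edge 0.66 [209.9, 250.9]
pt hook_lip_nominal 0.66 [209.8, 234.7]
pt rocker 0.88 [209.6, 224.1]
pt bar 0.83 [348.5, 240.4]
pt bar 0.8 [353.0, 168.4]
pt bar 0.65 [355.3, 284.9]
wrist 67.93713401389837 284.3409775451935 210.48362692866263 -0.06299573512665119 [[-0.36, -0.891, -0.278, 0.129], [0.933, -0.343, -0.108, -0.54], [0.001, -0.298, 0.954, 0.374], [0.0, 0.0, 0.0, 1.0]]
bar 0.6 [372.0, 350.0, 40.0, 16.0]
pt bar_grip 0.65 [402.5, 347.4]
pt bar 0.61 [395.4, 338.5]
1.8 [ 0.19828646 -0.5130008   0.21977342] [-0.12964856  0.69511949  0.12967166  0.69511539]
```

View pics/scene0.png

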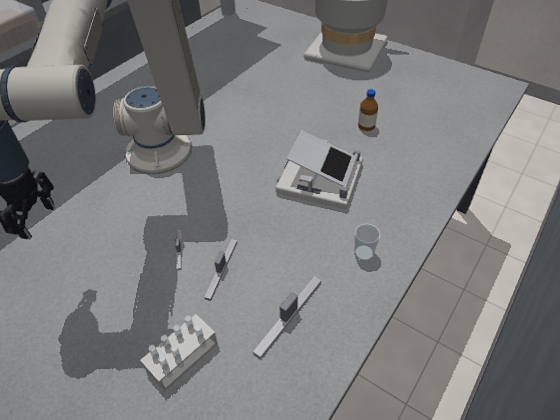

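View pics/top0.png

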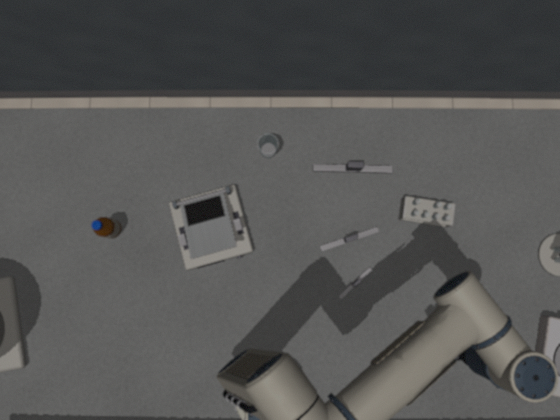

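View pics/wrist0.png

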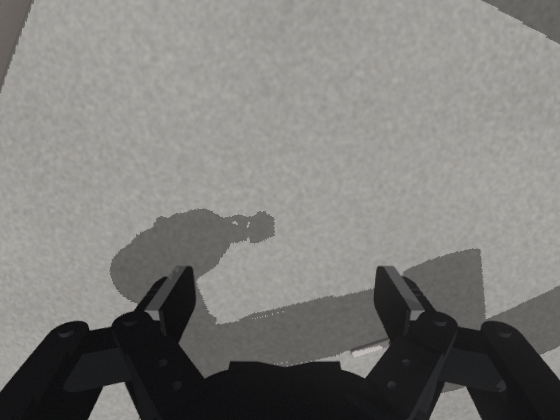

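```bash
python3 - <<'E'
from h import *
ci,p,d=grab('top'); P=cloud(ci,d)
z=P[...,2]
print(np.nanpercentile(z,[1,50,99]))
for i,r in enumerate(arm.regions_of('bar','top')):
    m=r['pixels']; q=P[m]; q=q[np.isfinite(q[:,2])]
    print('bar',round(r['conf'],2),m.sum(),np.round(np.array(r['box'])*[560,420,560,420]))
    if len(q)<20: continue
    a=cv2.minAreaRect(q[q[:,2]>0.004][:,:2].astype(np.float32)); print(a, np.percentile(q[:,2],[5,50,95]))
img=p[:,:,::-1]
cv2.imwrite('pics/topcrop.png',cv2.resize(img[140:310,150:400],None,fx=3.1,fy=3.1,interpolation=cv2.INTER_CUBIC))
ci,p,d=grab('scene');img=p[:,:,::-1]
cv2.imwrite('pics/scenecrop.png',cv2.resize(img[90:250,230:430],None,fx=3.7,fy=3.7,interpolation=cv2.INTER_CUBIC))
E
```

```text
[-7.51805576e-01  1.51491814e-05  6.91450687e-01]
bar 0.87 268 [349. 241.  56.  25.]
((0.5023661255836487, -0.25799819827079773), (0.01641760766506195, 0.19605901837348938), 18.864429473876953) [0.00472303 0.01171189 0.05824312]
bar 0.56 672 [353. 167.  79.  11.]
((0.7341297268867493, -0.2753888666629791), (0.2608450651168823, 0.029198914766311646), 88.21867370605469) [0.00502833 0.01430558 0.07465863]
bar 0.43 177 [354. 285.  33.  29.]
((0.3583049476146698, -0.27342575788497925), (0.01244121603667736, 0.13287116587162018), 41.87217712402344) [0.00077802 0.00774245 0.04067124]
bar 0.23 4905 [213. 228.  86.  89.]
((0.5347654819488525, 0.19158944487571716), (0.23730818927288055, 0.22619974613189697), 15.675239562988281) [0.03038514 0.07564496 0.12144522]
```

View crops.

The candidates for the bar in the top view are at (353,167), about 260 mm long, (350,239), about 196 mm, and (356,284), about 133 mm. The middle one, at (350,239), matches 200 x 18 mm. In the scene view it is at (220,268). The rocker is at (211,226), with its black pad towards the hinge, which is the far side (+x).

View pics/topcrop.png

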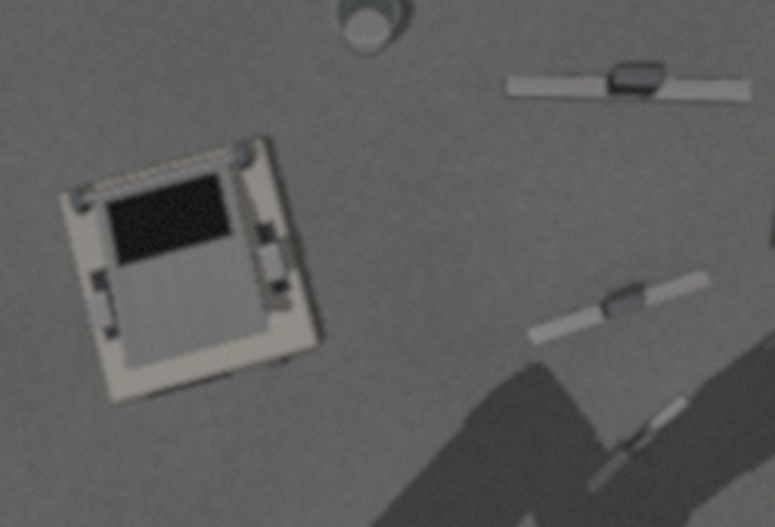

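View pics/scenecrop.png

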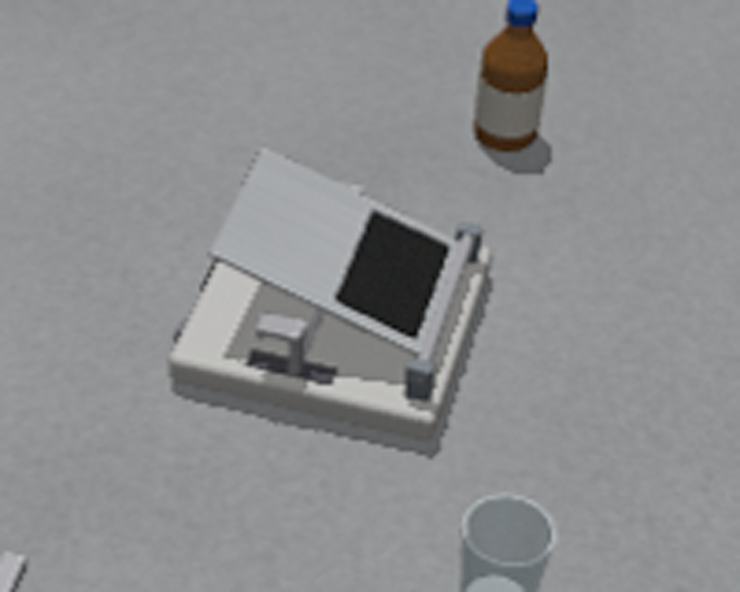

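```bash
python3 - <<'E'
from h import *
for n in ('top','scene'):
    ci,p,d=grab(n); P=cloud(ci,d).reshape(-1,3)
    z=P[:,2]; near=(abs(P[:,0]-.53)<.18)&(abs(P[:,1]-.19)<.18)
    q=P[near&(abs(z-.035)<.005)]
    a=cv2.minAreaRect(q[:,:2].astype(np.float32)); print(n,'housing',a,len(q))
    q=P[near&(abs(z-.080)<.003)]; print(len(q))
    mm=near&(z>.02)
    print(np.percentile(z[mm],[1,10,50,90,99]))
    np.save(n+'_P.npy',P)
    q=P[(abs(P[:,0]-.502)<.12)&(abs(P[:,1]+.258)<.12)]
    h=q[q[:,2]>.03]; print('handle',cv2.minAreaRect(h[:,:2].astype(np.float32)),len(h),np.percentile(h[:,2],[50,95,100]),h.mean(0))
    s=q[(q[:,2]>.006)&(q[:,2]<.016)]; print('bar',cv2.minAreaRect(s[:,:2].astype(np.float32)),len(s),np.median(s[:,2]))
    # all things
    for nm,c,r in (('beaker',None,0),):
        for rr in arm.regions_of('beaker',n): print('beaker',rr['conf'],np.nanmean(P.reshape(420,560,3)[rr['pixels']],0))
        for rr in arm.regions_of('reagent',n): print('reagent',rr['conf'],np.nanmean(P.reshape(420,560,3)[rr['pixels']],0))
        for rr in arm.regions_of('tube_rack',n): print('rack',rr['conf'],np.nanmean(P.reshape(420,560,3)[rr['pixels']],0))
E
```

```text
top housing ((0.5346174836158752, 0.19081945717334747), (0.23656879365444183, 0.22496908903121948), 16.066938400268555) 1577
337
[0.0270196  0.03216987 0.07518419 0.11601981 0.12723931]
handle ((0.5018022060394287, -0.25767982006073), (0.015086454339325428, 0.040251780301332474), 18.686813354492188) 67 [0.05558193 0.06174965 0.06283496] [ 0.50119232 -0.25594846  0.05484305]
bar ((0.502170979976654, -0.2576274871826172), (0.23562131822109222, 0.23871946334838867), 0.2096218466758728) 537 0.00822279147838123
beaker 0.56 [0.80517534 0.00723812 0.04247075]
beaker 0.35 [ 0.49929587 -0.25037203  0.01856076]
reagent 0.78 [0.528908   0.50806794 0.09689737]
rack 0.86 [ 0.58641576 -0.49963668  0.058502  ]
scene housing ((0.5351638197898865, 0.18987399339675903), (0.2369072139263153, 0.22602121531963348), 16.19866943359375) 1584
267
[0.02212085 0.03290218 0.0696403  0.11500843 0.12647038]
handle ((0.5016932487487793, -0.26034340262413025), (0.01688513532280922, 0.042080577462911606), 17.525556564331055) 134 [0.0538278  0.05940602 0.06061338] [ 0.50426712 -0.26250582  0.04974082]
bar ((0.5080612897872925, -0.24709799885749817), (0.20786483585834503, 0.24039214849472046), 83.78610229492188) 408 0.009924614772991336
beaker 0.67 [0.79803352 0.00830246 0.05508913]
reagent 0.72 [0.53726636 0.50680593 0.07858741]
rack 0.72 [ 0.50522633 -0.26406659  0.02014126]
rack 0.59 [ 0.59754415 -0.5113569   0.05372868]
```

```bash
python3 - <<'E'
from h import *
yaw=np.radians(18.2)
for y in (yaw,yaw+np.pi):
    q=arm.solve_ik([.502,-.259,.25],down(y)); print(q)
    q2=arm.solve_ik([.46,.17,.25],down(y)); print(q2)
E
```

```text
[-0.19945757  0.27891763  0.21605932  0.         -1.50793801 -2.62448516]
[ 0.6742854   0.12858699  0.02610946  0.         -1.4683188   2.78495718]
[-0.19945757  0.27891763  0.21605932  0.         -1.50793801  0.51710749]
[ 0.6742854   0.12858699  0.02610946  0.         -1.4683188  -0.35663548]
```

```bash
python3 - <<'E'
from h import *
yaw=np.radians(18.2)+np.pi
arm.reach([.46,-.27,.26],down(yaw))
for k in range(2):
    if k: arm.move_straight([.50,-.235,.22],rate=.2)
    ci,p,d=grab('wrist',f'wb{k}'); P=cloud(ci,d)
    for r in arm.regions_of('bar','wrist'):
        m=r['pixels']; q=P[m]; q=q[np.isfinite(q[:,2])]; h=q[q[:,2]>.04]; s=q[(q[:,2]>.006)&(q[:,2]<.015)]
        print(round(r['conf'],2),m.sum(),np.round(np.array(r['box'])*[560,420,560,420]))
        if len(h)>10:
            t=h[h[:,2]>np.percentile(h[:,2],95)-.004]
            print(' top',cv2.minAreaRect(t[:,:2].astype(np.float32)),np.median(t[:,2]))
        if len(s)>10: print(' flat',cv2.minAreaRect(s[:,:2].astype(np.float32)),np.median(s[:,2]))
    for r in arm.spot_point('bar_grip','wrist'):
        uv=np.array(r['xy'])*[560,420]; print('grip',round(r['conf'],2),uv, at_z(ci,uv,.034))
print(arm.get_time_s())
E
```

```text
0.96 2229 [250. 168.  19. 148.]
 top ((0.5031163096427917, -0.25836241245269775), (0.015880700200796127, 0.039583586156368256), 18.32103157043457) 0.056124807796190446
 flat ((0.5033485293388367, -0.2586215138435364), (0.018338866531848907, 0.19790206849575043), 18.725841522216797) 0.010345982520959418
0.83 6174 [ 73. 102.  78. 203.]
 top ((0.7363141775131226, -0.27276724576950073), (0.05263075977563858, 0.02164597436785698), 86.23577117919922) 0.07378676001034462
 flat ((0.7368520498275757, -0.27274614572525024), (0.2627745270729065, 0.026510747149586678), 88.80525970458984) 0.013098877067943104
0.8 941 [356. 192.  44.  94.]
 top ((0.36172327399253845, -0.2761598229408264), (0.008181673474609852, 0.02247801050543785), 40.09846496582031) 0.0403281544660441
 flat ((0.36086249351501465, -0.27499550580978394), (0.012507292442023754, 0.13754215836524963), 41.658287048339844) 0.0073712356609081375
grip 0.82 [253.68  174.594] [[ 0.49819615 -0.26221202  0.034     ]]
grip 0.81 [357.224 195.09 ] [[ 0.36645074 -0.27766727  0.034     ]]
grip 0.73 [ 59.808 108.486] [[ 0.74523318 -0.26848198  0.0
[... 415 characters left out ...]
501769572496414), 1.0243146419525146) 0.07378184607465382
 flat ((0.7373802661895752, -0.2542075514793396), (0.22672048211097717, 0.025616871193051338), 88.760986328125) 0.013143538980420866
0.57 1365 [405. 182.  43. 101.]
 top ((0.36172711849212646, -0.27436232566833496), (0.007841721177101135, 0.023334961384534836), 39.72702407836914) 0.04019627022928676
 flat ((0.3610258400440216, -0.2747502326965332), (0.013366073369979858, 0.1372273564338684), 42.32494354248047) 0.00740615975692141
grip 0.81 [291.088 162.582] [[ 0.501995   -0.26060371  0.034     ]]
grip 0.59 [75.88  86.016] [[ 0.74347531 -0.26838209  0.034     ]]
grip 0.57 [408.296 188.118] [[ 0.36697721 -0.27503831  0.034     ]]
4.4833
```

View pics/wb0.png

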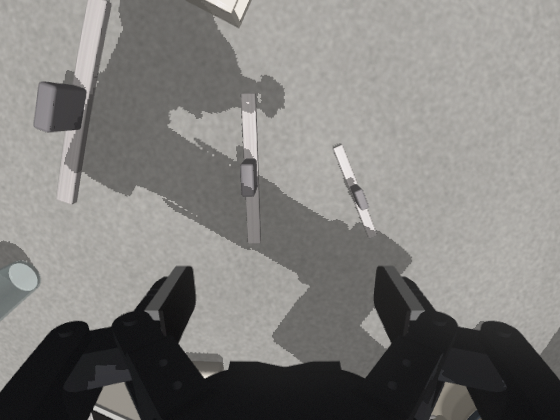

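View pics/wb1.png

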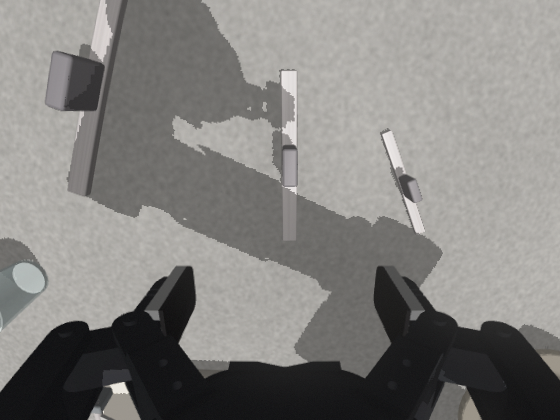

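```bash
python3 - <<'E'
from h import *
yaw=np.radians(16.1)+np.pi
allP=[]
for k,pos in enumerate(([.49,.19,.34],[.55,.14,.34])):
    if k==0: arm.reach(pos,down(yaw))
    else: arm.move_straight(pos,rate=.2)
    ci,p,d=grab('wrist',f'wr{k}'); P=cloud(ci,d); np.savez(f'wr{k}.npz',P=P,p=p,d=d)
    Q=P.reshape(-1,3); Q=Q[np.isfinite(Q[:,2])]
    near=(abs(Q[:,0]-.535)<.17)&(abs(Q[:,1]-.19)<.17)
    q=Q[near&(abs(Q[:,2]-.035)<.003)]; a=cv2.minAreaRect(q[:,:2].astype(np.float32)); print('housing',a,np.median(q[:,2]))
    for t in ('rocker','hooks_nominal','hook_lip_nominal','platform_edge'):
        for r in arm.spot_point(t,'wrist'):
            uv=np.array(r['xy'])*[560,420]; z=dict(rocker=0,hooks_nominal=.075,hook_lip_nominal=.071,platform_edge=.126)[t]
            print(t,round(r['conf'],2),uv,at_z(ci,uv,z))
    c=np.array(a[0]); th=np.radians(16.1); Rr=np.array([[np.cos(th),np.sin(th)],[-np.sin(th),np.cos(th)]])
    L=(Q[:,:2]-c)@Rr.T
    for s in (1,-1):
        m=near&(abs(L[:,1]-s*90)<1e9)&(abs(L[:,1]-s*.09)<.016)&(L[:,0]>-.09)&(L[:,0]<.03)&(Q[:,2]>.076)&(Q[:,2]<.086)
        print('hooktop',s,m.sum(), np.round(np.percentile(L[m,0],[0,2,50,98,100])*1e3,1),np.round(np.percentile(L[m,1],[2,98])*1e3,1),np.median(Q[m,2]))
print(arm.get_time_s())
E
```

```text
housing ((0.5381338000297546, 0.1935456544160843), (0.23138925433158875, 0.22253350913524628), 16.01234245300293) 0.03524634015831196
rocker 0.92 [252.224 156.996] [[0.54310307 0.19354884 0.        ]]
hooks_nominal 0.97 [261.128 167.79 ] [[0.52334238 0.19259774 0.075     ]]
hook_lip_nominal 0.71 [279.888 166.992] [[0.4990905  0.18522983 0.071     ]]
platform_edge 0.72 [319.088 171.78 ] [[0.4543804  0.16883068 0.126     ]]
hooktop 1 332 [-38.2 -38.2 -19.7  -2.8  -2.3] [ 81.1 100.2] 0.08144290402499929
hooktop -1 491 [-38.1 -38.1 -20.5  -3.1  -2.6] [-98.3 -79.1] 0.08143573199309478
housing ((0.538332998752594, 0.193916916847229), (0.23184241354465485, 0.22413428127765656), 15.943270683288574) 0.03523624510118961
rocker 0.57 [281.12  198.408] [[ 5.40761156e-01  1.96544917e-01 -5.55111512e-17]]
hooks_nominal 0.75 [294.224 214.62 ] [[0.52139808 0.19451632 0.075     ]]
hook_lip_nominal 0.67 [312.592 208.908] [[0.49822795 0.1803701  0.071     ]]
platform_edge 0.77 [351.68  223.818] [[0.45466711 0.1706952  0.126     ]]
platform_edge 0.33 [309.792 208.992] [[0.51128698 0.1665861  0.126     ]]
hooktop 1 239 [-38.7 -38.4 -19.2  -2.9  -2.9] [83.1 99.6] 0.08157231088926464
hooktop -1 403 [-38.7 -38.5 -21.5  -4.5  -4.5] [-98.9 -80.7] 0.08131860452071887
7.15
```

View pics/wr0.png

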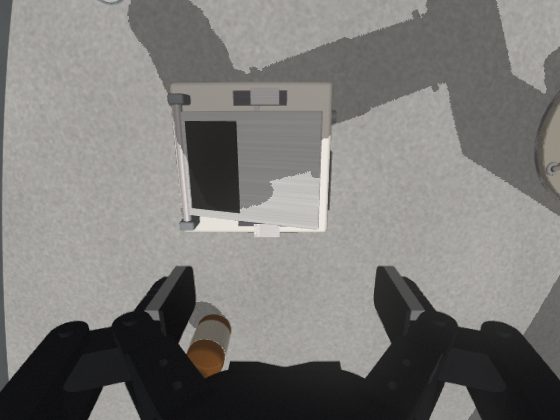

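View pics/wr1.png

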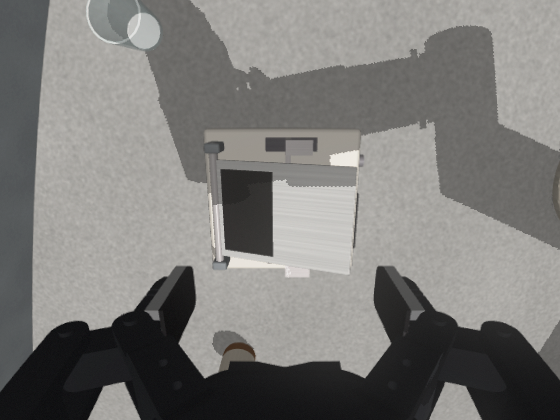

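In wr0 the hooks are at (263,97) and (267,230), and the hinge is on the left at x≈180. In rocker coordinates the hook roofs run from about -38 to -3 mm, so they are shifted about +10 mm. Next I grasp the bar.

```bash
python3 - <<'E'
from h import *
yaw=np.radians(18.55)+np.pi
c=[.5033,-.2582]
arm.reach([*c,.14],down(yaw))
hit=arm.move_straight([*c,.034],rate=.1,stop_force=8); print(hit,arm.get_ee_pos())
arm.close(); arm.pause(.3)
print('w',arm.get_gripper_width(),arm.get_ee_pos(),arm.get_wrist_force(),arm.get_moment())
arm.move_straight([*c,.16],rate=.12)
arm.pause(.3)
print('w',arm.get_gripper_width(),arm.get_ee_pos(),arm.get_wrist_force(),arm.get_moment(),arm.get_time_s())
ci,p,d=grab('wrist','wg'); np.savez('wg.npz',P=cloud(ci,d)); 
for n in('scene','top'):
    ci,p,d=grab(n,n+'_g'); np.savez(n+'_g.npz',P=cloud(ci,d))
E
```

```text
False [ 0.50385227 -0.25836533  0.03471183]
w 0.01414180982542443 [ 0.50324806 -0.25830609  0.03427119] [-2.4093855  -0.24006429  6.14406564] [ 0.17906807  0.83754445 -0.00887423]
w 0.01418445403867378 [ 0.50315996 -0.25818285  0.15965273] [ 0.06672238  0.11016928 -3.02105659] [-0.01319642  0.02710285 -0.04125776] 12.4417
```

View pics/wg.png

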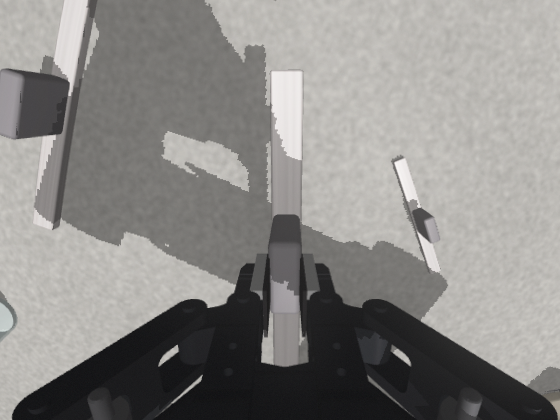

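View pics/scene_g.png

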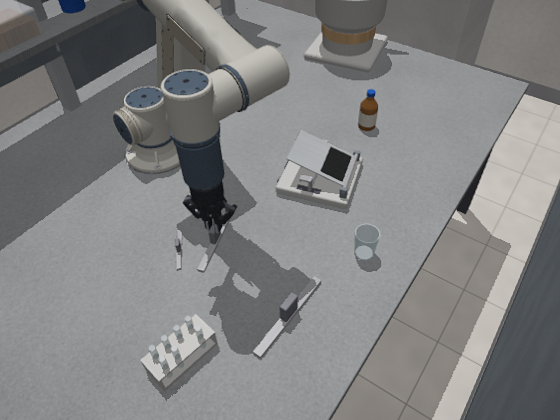

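```bash
python3 - <<'E'
from h import *
for f in ('wg','scene_g','top_g'):
    P=np.load(f+'.npz')['P'].reshape(-1,3)
    t=np.radians(18.55); L=(P[:,:2]-[.50316,-.25818])@np.array([[np.cos(t),np.sin(t)],[-np.sin(t),np.cos(t)]]).T
    for lo,hi in ((.03,.05),(.05,.07),(.07,.098),(-.098,-.07),(-.07,-.05),(-.05,-.03)):
        m=(abs(L[:,0])<.014)&(L[:,1]>lo)&(L[:,1]<hi)&(P[:,2]>.11)&(P[:,2]<.15)
        if m.sum()>8: print(f,lo,m.sum(),'x',np.round(np.percentile(L[m,0],[3,97])*1e3,1),'z',np.round(np.percentile(P[m,2],[5,50,95])*1e3,1),'y',np.round([L[m,1].min()*1e3,L[m,1].max()*1e3],1))
E
```

```text
wg 0.05 602 x [-8.3  9.4] z [134.7 136.  136.9] y [50.9 69.9]
wg 0.07 726 x [-7.8  9. ] z [135.  136.  136.9] y [70. 97.]
wg -0.098 1785 x [-7.9  9. ] z [134.6 135.8 136.9] y [-98. -70.]
wg -0.07 1123 x [-7.9  9. ] z [134.6 135.8 136.9] y [-70. -50.]
wg -0.05 1041 x [-7.9  8.9] z [134.7 135.8 136.9] y [-50. -30.]
scene_g 0.03 26 x [-1.2  7. ] z [130.1 136.1 139.5] y [31. 49.]
scene_g 0.05 11 x [2.4 7.9] z [130.9 133.6 137.7] y [50.9 69.5]
scene_g -0.098 75 x [-9.9  6.7] z [129.8 135.3 138.4] y [-97.8 -70.2]
scene_g -0.07 60 x [-11.1   6.6] z [130.7 135.3 138.6] y [-69.8 -50. ]
scene_g -0.05 53 x [-10.8   6.6] z [129.  135.8 138.4] y [-50.  -30.2]
top_g 0.03 42 x [-9.   7.6] z [130.2 135.7 141.5] y [30.4 49.8]
top_g 0.05 37 x [-9.2  7.7] z [130.5 134.8 140.2] y [50.4 68.7]
top_g 0.07 23 x [-9.2  7.1] z [130.5 138.2 142.5] y [70.  82.9]
```

```bash
cat >> h.py <<'E'
C=np.array([.5382,.1937]); TH=np.radians(16.0); YO=.0007; RQ=down(TH+np.pi)
def W(x,under,y=YO): # rocker x,y & bar underside height -> TCP pos
    return [C[0]+np.cos(TH)*x-np.sin(TH)*y, C[1]+np.sin(TH)*x+np.cos(TH)*y, under+.0341]
def rep(tag=''):
    e=arm.get_ee_pos(); d=np.array(e[:2])-C
    x=d@[np.cos(TH),np.sin(TH)]; y=d@[-np.sin(TH),np.cos(TH)]
    f=np.array(arm.get_wrist_force()); fr=[f[:2]@[np.cos(TH),np.sin(TH)],f[:2]@[-np.sin(TH),np.cos(TH)],f[2]]
    print(tag,'x %.1f y %.1f under %.1f'%(x*1e3,y*1e3,(e[2]-.0341)*1e3),'F',np.round(fr,1),'M',np.round(arm.get_moment(),2),'w %.4f'%arm.get_gripper_width(),'t %.2f'%arm.get_time_s())
E
python3 - <<'E'
from h import *
arm.move_straight(W(-.064,.165),rot=RQ,rate=.25); rep('over')
arm.move_straight(W(-.064,.13),rate=.08); arm.pause(.2); rep('pre')
ci,p,d=grab('scene','s_pre'); cv2.imwrite('pics/s_pre.png',cv2.resize(p[80:260,220:440,::-1],None,fx=3.5,fy=3.5,interpolation=cv2.INTER_CUBIC))
grab('wrist','w_pre')
E
```

```text
over x -64.2 y -0.0 under 165.0 F [ 0.  -0.2 -3. ] M [-0.04 -0.   -0.07] w 0.0144 t 14.49
pre x -63.6 y 0.8 under 130.6 F [ 0.   1.6 -2.7] M [ 0.    0.01 -0.01] w 0.0141 t 15.28
```

View pics/s_pre.png

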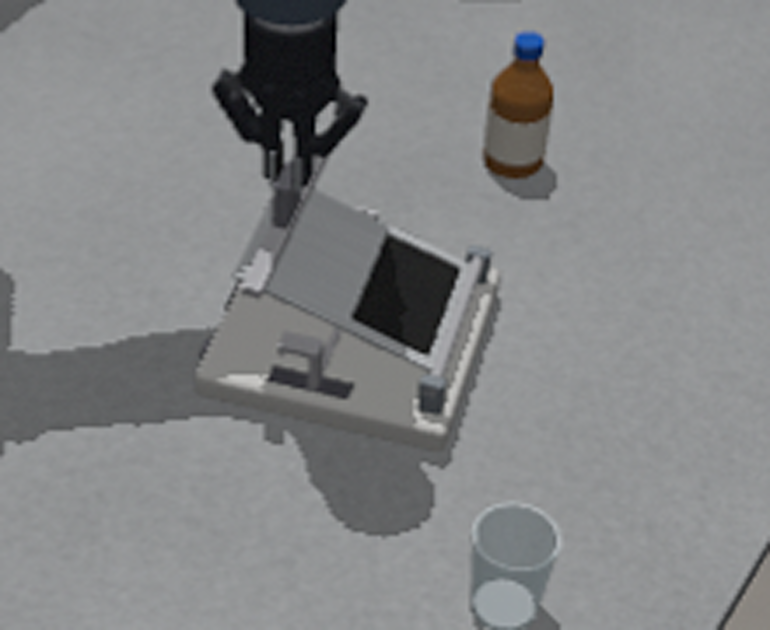

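View pics/w_pre.png

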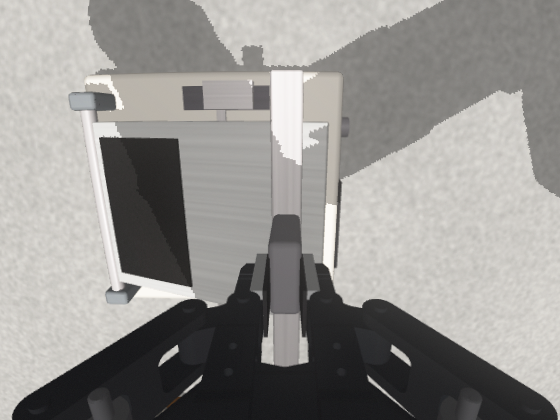

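In w_pre the bar (columns 272-302) lies over the platform, inside the free edge (col 327) and in front of the hook (col 203-253). Next I press down.

```bash
python3 - <<'E'
from h import *
for u,r in ((.10,.06),(.075,.05),(.0635,.03),(.0585,.02)):
    h=arm.move_straight(W(-.064,u),rate=r,stop_force=14); rep(f'{u} {h}')
    if h: break
arm.pause(.2); rep('settled')
ci,p,d=grab('scene'); cv2.imwrite('pics/s_dn.png',cv2.resize(p[80:260,220:440,::-1],None,fx=3.5,fy=3.5,interpolation=cv2.INTER_CUBIC))
ci,p,d=grab('wrist','w_dn'); np.savez('w_dn.npz',P=cloud(ci,d))
P=cloud(ci,d).reshape(-1,3); L=(P[:,:2]-C)@np.array([[np.cos(TH),np.sin(TH)],[-np.sin(TH),np.cos(TH)]]).T
m=(abs(L[:,0]+.064)<.007)&(L[:,1]<-.04)&(L[:,1]>-.098)&(P[:,2]>.05)&(P[:,2]<.09); print('bar top z',np.median(P[m,2]),m.sum())
for lo in (-.098,-.08,-.06):
    k=m&(L[:,1]>=lo)&(L[:,1]<lo+.02); print(lo,np.median(P[k,2]))
m=(abs(L[:,1]+.09)<.015)&(L[:,0]>-.05)&(P[:,2]>.077)&(P[:,2]<.086)&(L[:,0]<.01);print('hook',np.percentile(L[m,0],[1,99]),np.median(P[m,2]),m.sum())
for a in (-.045,-.03,-.01,.01,.03):
    m=(abs(L[:,0]-a)<.003)&(abs(L[:,1]+.055)<.012); print('plat',a,np.nanmedian(P[m,2]))
E
```

```text
0.1 False x -64.2 y 0.6 under 99.6 F [-0.6 -0.3  0.6] M [-0.11  0.24  0.02] w 0.0143 t 16.02
0.075 False x -64.1 y 0.7 under 75.0 F [-1.4  0.   1.7] M [-0.15  0.75 -0.03] w 0.0142 t 16.68
0.0635 False x -63.9 y 0.6 under 63.6 F [-2.5  0.2  3.6] M [-0.3   0.9   0.05] w 0.0145 t 17.21
0.0585 False x -63.9 y 0.7 under 58.6 F [-2.2 -0.6  3.3] M [-0.28  0.78  0.03] w 0.0140 t 17.61
settled x -63.9 y 0.7 under 58.6 F [-3.3  0.1  2.9] M [-0.3   0.72  0.03] w 0.0143 t 17.81
bar top z 0.06900415113899633 2699
-0.098 0.06899175308746748
-0.08 0.06902346825163891
-0.06 0.06900035563006143
hook [-0.03853366 -0.00309129] 0.081303554878308 3044
plat -0.045 0.059193666024327365
plat -0.03 0.05983946636174356
plat -0.01 0.06067504843798882
plat 0.01 0.06232988123477222
plat 0.03 0.06397895295643527
```

View pics/s_dn.png

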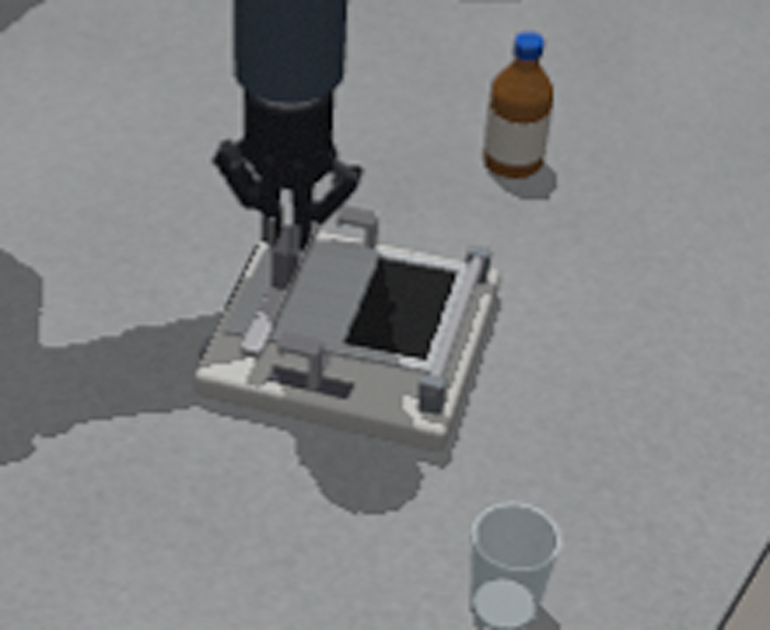

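View pics/w_dn.png

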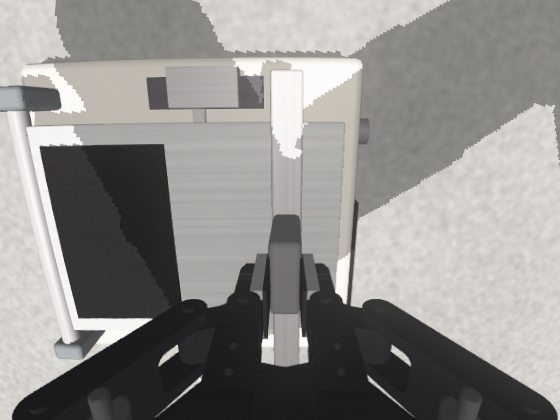

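```bash
python3 - <<'E'
from h import *
h=arm.move_straight(W(-.050,.058),rate=.03,stop_force=6); rep(f'a {h}')
if not h:
    h=arm.move_straight(W(-.030,.058),rate=.025,stop_force=6); rep(f'b {h}')
if not h:
    h=arm.move_straight(W(-.006,.058),rate=.012,stop_force=5); rep(f'c {h}')
arm.pause(.2); rep('settled')
ci,p,d=grab('wrist','w_sl'); 
P=cloud(ci,d).reshape(-1,3); L=(P[:,:2]-C)@np.array([[np.cos(TH),np.sin(TH)],[-np.sin(TH),np.cos(TH)]]).T
m=(L[:,1]<-.04)&(L[:,1]>-.07)&(P[:,2]>.066)&(P[:,2]<.072)&(abs(L[:,0]+.02)<.02); print(m.sum(),np.percentile(L[m,0],[2,98]),np.median(P[m,2]))
E
```

```text
a False x -49.5 y 0.7 under 58.1 F [-2.2 -0.2  4.3] M [-0.42  0.72  0.03] w 0.0142 t 18.52
b False x -29.6 y 0.7 under 58.0 F [-3.9  0.5  4.4] M [-0.44  1.49  0.04] w 0.0141 t 19.48
c True x -20.0 y 0.6 under 58.1 F [-2.7  0.5  4.7] M [-0.02  1.01 -0.06] w 0.0140 t 20.52
settled x -20.1 y 0.6 under 58.2 F [-2.6  0.6  5.2] M [-0.01  0.9  -0.1 ] w 0.0144 t 20.72
1693 [-0.02834894 -0.01099614] 0.06854114112478049
```

View pics/w_sl.png

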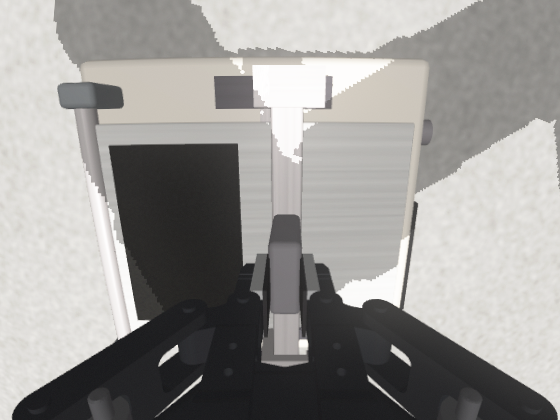

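```bash
python3 - <<'E'
from h import *
for i in range(3):
    x0=[-.0190,-.0180,-.0170][i]
    h=arm.move_straight(W(x0,.058),rate=.008,stop_force=6); rep(f'{x0} {h}')
    if h: break
arm.pause(.2); rep('settled')
E
```

```text
-0.019 True x -20.0 y 0.6 under 58.3 F [-2.   0.6  4.6] M [ 0.04  0.9  -0.06] w 0.0141 t 21.11
settled x -19.9 y 0.6 under 58.5 F [-2.8  0.8  5. ] M [ 0.04  0.88 -0.05] w 0.0140 t 21.31
```

```bash
python3 - <<'E'
from h import *
h=arm.move_straight(W(-.0202,.0655),rate=.01,stop_force=6); rep(f'up {h}')
arm.pause(.3); rep('settled')
ci,p,d=grab('wrist','w_up'); 
P=cloud(ci,d).reshape(-1,3); L=(P[:,:2]-C)@np.array([[np.cos(TH),np.sin(TH)],[-np.sin(TH),np.cos(TH)]]).T
m=(L[:,1]<-.04)&(L[:,1]>-.07)&(P[:,2]>.07)&(P[:,2]<.08)&(abs(L[:,0]+.02)<.02); print(m.sum(),np.percentile(L[m,0],[2,98]),np.median(P[m,2]))
for a in (-.085,-.06,-.045,.01,.03):
    m=(abs(L[:,0]-a)<.003)&(abs(L[:,1]+.055)<.012); print('plat',a,np.nanmedian(P[m,2]))
ci,p,d=grab('scene'); cv2.imwrite('pics/s_up.png',cv2.resize(p[80:260,220:440,::-1],None,fx=3.5,fy=3.5,interpolation=cv2.INTER_CUBIC))
E
```

```text
up True x -20.1 y 0.6 under 64.8 F [ 0.6 -0.4  2.8] M [ 0.22 -0.04  0.03] w 0.0146 t 22.01
settled x -20.2 y 0.6 under 64.8 F [1.5 0.1 2.5] M [ 0.28 -0.49 -0.05] w 0.0144 t 22.31
1677 [-0.02833923 -0.01122875] 0.075118056433335
plat -0.085 0.06488593081260632
plat -0.06 0.06492257475760284
plat -0.045 0.06489196213675091
plat 0.01 0.06572377896044157
plat 0.03 0.06659738455734848
```

View pics/s_up.png

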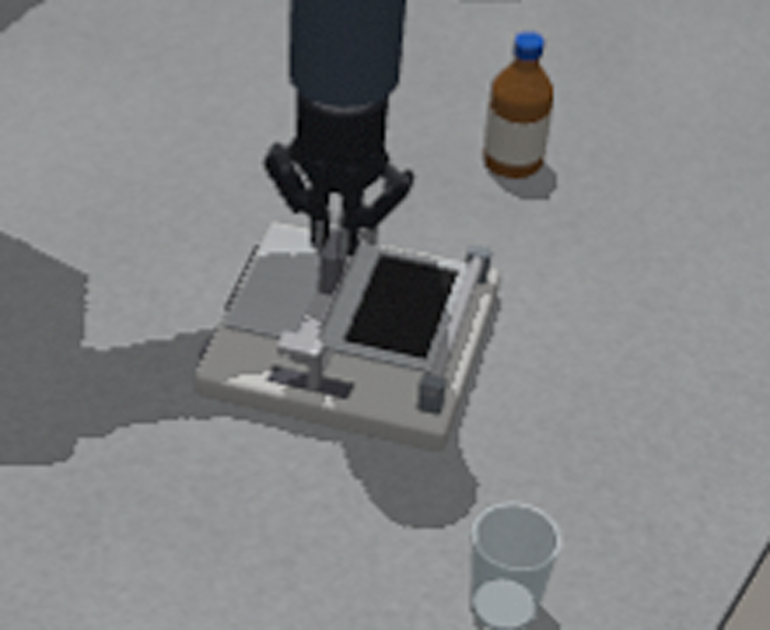

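View pics/w_up.png

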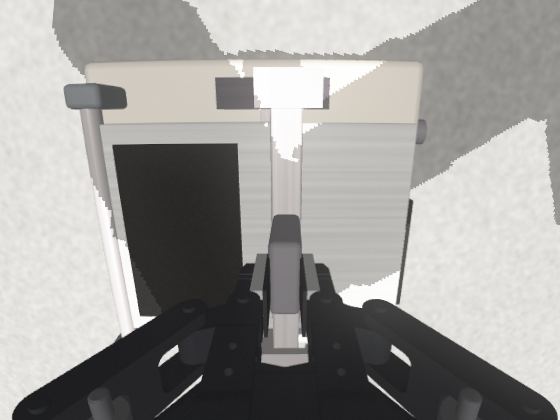

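The bar top is at 75 mm, against the hook roofs, and the platform is level at 65 mm. Next I release and retreat.

```bash
python3 - <<'E'
from h import *
arm.open_gripper(); arm.pause(.2); rep('open')
arm.move_straight(W(-.0202,.19),rate=.12); 
arm.move_straight(W(-.06,.27),rate=.2); arm.pause(.3); rep('clear')
ci,p,d=grab('wrist','w_end'); 
P=cloud(ci,d).reshape(-1,3); L=(P[:,:2]-C)@np.array([[np.cos(TH),np.sin(TH)],[-np.sin(TH),np.cos(TH)]]).T
for s in (-1,1):
    m=(abs(L[:,1]-s*.055)<.015)&(P[:,2]>.072)&(P[:,2]<.08)&(abs(L[:,0]+.02)<.02); print('bar',s,m.sum(),np.percentile(L[m,0],[2,98]),np.median(P[m,2]))
    for a in (-.085,-.06,.01,.03):
        m=(abs(L[:,0]-a)<.003)&(abs(L[:,1]-s*.055)<.012); print('plat',a,np.nanmedian(P[m,2]))
ci,p,d=grab('scene','s_end')
E
```

```text
open x -20.6 y 0.5 under 64.7 F [ 0.  -0.2  0.9] M [-0.01  0.04 -0.06] w 0.0854 t 23.30
clear x -60.1 y 0.6 under 269.0 F [-0.6  0.6 -0.4] M [ 0.01 -0.01  0.02] w 0.0858 t 25.39
bar -1 382 [-0.02875028 -0.01149024] 0.07523408273390678
plat -0.085 0.06542873993925588
plat -0.06 0.0652965271825729
plat 0.01 0.06630232750316042
plat 0.03 0.06703106671053863
bar 1 305 [-0.02856371 -0.01140249] 0.0754120249928606
plat -0.085 0.06550300536592962
plat -0.06 0.06548909116539764
plat 0.01 0.06629129162373124
plat 0.03 0.0669974713012485
```

View pics/w_end.png

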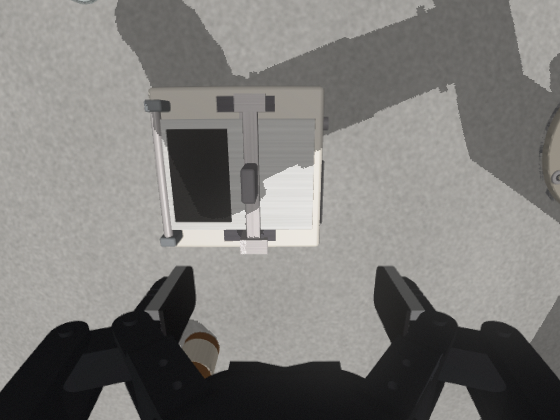

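View pics/s_end.png

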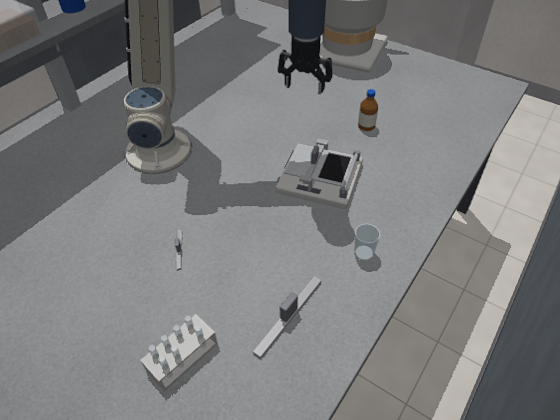

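In w_end the bar (250,170) lies across the platform under both hooks (246,103) and (254,240), and the gripper is clear.

```bash
python3 -c "
from h import *
arm.finish_job()"
```

```text
the job is handed in; nothing more can be done
```

The platform is locked level: the middle-sized bar (about 198 x 18 mm) sits under both hooks, and I handed the job in at about 25.5 s.

- **What I did:** I picked the bar up by its handle and pressed the raised platform edge down in front of the hooks. I then slid the bar in until it met the stops twice in the same place (bar centre x ≈ -20 mm, so the hooks are shifted about +10 mm). I let it rise against the hook roofs, then let go and backed off.
- **Last checks with the gripper clear:**
  - The bar top is at about 75.3 mm on both sides, and the bar lies at x ≈ -28.6 to -11.4 mm, behind the lips.
  - The platform face is at 65.3–65.5 mm near its free edge, so it is level.
  - The readings over x = +10 to +30 mm came out 1–1.5 mm higher, which I put down to the black mat there but did not confirm.
  - The wrist force is back near zero, and the highest I read was about 6–7 N.
  - The glassware, the rack and the other two bars look undisturbed in the pictures.
- **Disagreements:** The scene and top cameras put the rocker 3–4 mm away from where the wrist camera put it. I used the wrist value, because it agreed with the arm when grasping the bar. The network's hook points were also a few millimetres off.

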